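# Open the stuck staining jar

## Robot

A 6-joint arm with a two-finger parallel gripper is mounted at the origin on the work surface. World frame = base frame: x ahead of the robot, y to its left, z up, the work surface at z = 0. Lengths are in m, angles in rad, forces in N, time in s.
With the tool pointing down it reaches from about 0.275 to 0.875 m from the base axis. Payload 12.5 kg.
Tool frame: the origin (TCP) lies at the very end of the fingers, on their centre line; the grasp point (between the pads) lies 19 mm behind it; z points along the fingers, y is the line along which they close (so a half turn about z gives the same grasp; the last joint's range is limited). The gripper opens to 85 mm and grips with 20 to 120 N. Pads are 22 mm wide; open, the fingers measure 114 mm over their backs; the gripper's body (76 mm by 85 mm) begins 54 mm behind the grasp point. The pads swing forward as they close: fully open they stand 13 mm farther back than shut.
Start: joints at [-0.085, 0.351, 1.652, -0, 1.139, -0.085], TCP at [0.55, 0, 0.231] pointing down, gripper open.
Joint ranges: [-2.75, 2.75], [-0.79, 2.1], [0.01, 2.65], [-1.57, 4.71], [0.07, 3.14], [-2.87, 2.87]. Speed limits (rad/s): [2.22, 2.22, 2.79, 3.14, 3.14, 3.14].

## Interface

Orientations are given as a rotation vector (axis times angle).
In Python, from station import manip gives the robot as it stands. The module is installed in compiled form; this text tells all that it offers.
- The arm moves only by the shell command python3 -m pendant 'ROWS' [OPENING] [FORCE]. ROWS is JSON, a list of rows, each a list of 2 entries, a list of its own where there are three numbers: the shift along the world's x, y, z in m, then the turn, a rotation vector about the world's x, y, z in rad. In form: [[[tx, ty, tz], [ax, ay, az]], ...]. A call has 1 to 8 rows; each row shifts and turns the commanded pose from where the row before left it; what a row does not reach is not made up. A row lasts 1/10 s, in which the tool goes at most 50 mm and 8.59 degrees, less where a joint would pass 70% of its speed; a pose out of reach is approached as far as the arm can. A call with a gripper value outside its range is refused whole. OPENING is the closure, from 0 (fully open) to 1 (shut), set as the call begins (- or left out, the last holds). The fingers move at their own pace and stop on an object; FORCE is the grip in N (left out, the last holds). Time passes only in rows, so rows that do not move let the fingers close. It gives the time, the measured TCP pose, the force, the opening and the grip force at its end, in the units of the state.
- manip.read_state(): the state, without advancing time (a new reading comes with each control period).
- manip.camera(name): name is "scene" or "side" or "wrist"; returns a dict with "image" (384x512x3 uint8, red, green, blue), "intrinsics" (3x3 intrinsics, pixels), "distortion" ([k1, k2, p1, p2, k3] as OpenCV has them; the pictures are not rectified), "origin" and "rotation" of the camera in the world; the wrist camera has in their place "tool_from_camera" (4x4, takes a point from camera to tool coordinates, whose origin is the TCP and whose axes are the flange's). Camera axes: x right, y up, looking along -z (the intrinsics and any distortion apply to the point x, -y, -z); pixel columns grow to the right and rows downward; lengths in m; the calibration is good to about 2 mm. A picture is of the moment at which its call begins: read the wrist's pose just before it. There is no depth.
- manip.hand_in(): hands the job in; it is judged then, once.
Trained networks look in a picture, given as the dict that the camera call returned (one of the last four; its "shot" number tells which), for a name from the list of things; names that differ only in an ending like _2 or _b are one class to them, and where a whole thing is asked for, a point or a joint stands for the part that bears it (a point fixed in the world has none). Each returns a list of dicts, best first, with "p" (0 to 1); they miss things now and then, are a little off and sometimes report something else, mostly with a low value. They report only what shows in the picture. A call takes as long as a camera call. They do not tell look-alikes from the thing itself.
- manip.boxes_of(picture, query): "position" ([column, row] in pixels, amid what is visible of it).
The state is a dict: "clock": time; "q": joint angles; "joint_vel": joint speeds; "tau": joint torques, N m; "eef_pos": TCP position; "tcp_rot": TCP orientation; "wrist_force": force on the tool from outside, world axes, zero at the start; "wrist_torque": the same for the moment, N m; "width": finger opening in m; "grip_force": force on a finger pad.
Only numpy, scipy, OpenCV 4.12 (cv2) and the standard library are available. Lean on these libraries where they do the work, as an engineer would, in place of code of your own. Each camera call takes 0.05 s, during which the arm holds its last target. There are 200 camera calls.

## Task

The blue cap on one of the three staining jars is stuck with dried stain. Crack it loose with a short hard twist anticlockwise and spin it off, letting your hand rise with the thread so that you neither lean on the jar nor pull it up out of its holder. Then set the cap down gently, right way up, flat in the steel tray, and leave the other things on the bench alone.

Things in the scene. Friction and masses are not known exactly. Their poses are not given: they have to be found in the camera images.
- cap: Blue screw cap, 55 mm across, 28 mm high, ribbed, white pointer on top along its x axis. Origin: centre of its lower rim, z up. Stuck: it resists till a firm twist (0.6 to 0.9 N m) carries it some 10 degrees anticlockwise, seen from above; then it turns easily and climbs steadily, several mm in all, until it comes free of the thread after 125 to 135 degrees, measured against the jar.
- jar: Amber glass jar under the blue cap, 0.5 to 0.8 kg, loose in its pocket (1.5 mm play). Body 66 mm square, 92 mm high; neck 44 mm across, mouth 125 mm up. Origin: centre of its underside. With the cap shut the cap's rim is 100 mm and its top 128 mm above this origin, and the x axes agree. Shoulder 8 mm below the shut cap.
- holder: Grey plastic holder screwed to the bench, 100 x 300 mm, 45 mm high, with three 69 mm square pockets in a row 96 mm apart along its y axis; the pocket floors (the rubber pad) are 7 mm above its origin (centre of underside). It keeps the jars from turning.
- tray: Empty steel instrument tray fixed on the bench, 200 mm (its x) by 150 mm (its y) inside, floor 3 mm thick, rim 18 mm high with a 10 mm lip. Origin: centre of its underside.
- jar_red: Amber jar of the same make with a red cap, in another pocket. Leave alone. Origin: centre of its underside; top of cap 128 mm up.
- jar_white: Amber jar of the same make with a white cap, in another pocket. Leave alone. Origin: centre of its underside; top of cap 128 mm up.
- forceps: Steel forceps, 125 mm long, lying on the bench. Leave alone. Origin: its middle, on the bench.
- marker_pen: White marker pen with black cap, 130 mm long, lying on the bench. Leave alone. Origin: near its middle, on the bench.
- slide_box: Flat green slide box, 85 x 175 mm, 32 mm high, at the back. Leave alone. Origin: centre of its underside.
- oil_dropper: Amber dropper bottle with black bulb, 38 mm across, 108 mm high, at the back. Leave alone. Origin: centre of its underside.
- reagent_dropper: Green dropper bottle with red bulb, 38 mm across, 108 mm high, at the back. Leave alone. Origin: centre of its underside.
- mat: Black foam-rubber pad in the bottom of the holder's three pockets, under the jars; firm (gives 1 mm under 20 N). Its top, under a jar's weight, is 7 mm above the holder's origin; its own origin is 2 mm below that, at the middle.
There are look-alikes about, which are no part of the job. Of the things like the cap, leave any that is yellow; of the rest the smaller one is meant.

How it is judged:
On the way, in this order (a step that is already met when the one before it is completed fails the run):
1. the cap is cracked loose: turned more than 20 degrees from where it was stuck while still on its thread (angle between the x axis of cap and the x axis of jar, either way round above 0.35 rad and z of cap in the frame of jar below 0.107 m), for 0.05 s.
2. the cap is off: its rim is above the mouth of the jar (z of cap in the frame of jar above 0.125 m), for 0.05 s.
At the end, for the whole second after the job is handed in: The blue cap rests flat and right way up on the floor of the steel tray (rim within 4 mm of the floor, tilt under 7 degrees, clear of the sides), let go and at rest; its jar stands upright, seated in its pocket within 3 mm (x of cap in the frame of tray between -0.073 and 0.073 m and y of cap in the frame of tray between -0.048 and 0.048 m and z of cap in the frame of tray between -0.002 and 0.007 m and angle between cap's own z axis and vertical below 0.12 rad and linear speed of each of cap, jar below 0.02 m/s and z of jar in the frame of holder below 0.01 m and angle between jar's own z axis and vertical below 0.06 rad); the robot touches nothing.
It fails at once if the jar is raised more than 6 mm off the floor of its pocket (z of jar in the frame of holder above 0.013 m).
It fails at once if the jar is leaned on: pressed down on its rubber pad with more than 25 N, its own weight included (contact force between jar and mat above 25 N).
It fails at once if the cap is let fall (faster than 0.4 m/s out of the fingers) or pressed into the tray with more than 40 N ((linear speed of cap above 0.4 m/s and contact force between cap and the fingers below 0.1 N) or contact force between cap and tray above 40 N).
It fails at once if a neighbouring jar is moved more than 20 mm or tipped more than 8 degrees (distance of any of jar_red, jar_white from where it was at the start of the episode above 0.02 m or angle between any of jar_red, jar_white's own z axis and vertical above 0.15 rad).
It fails at once if the forceps, marker pen, slide box or a dropper bottle is moved more than 20 mm (distance of any of forceps, marker_pen, slide_box, oil_dropper, reagent_dropper from where it was at the start of the episode above 0.02 m).
It also fails if it takes over 61 s, if anything falls off the work surface, if the arm or the gripper's body presses on something with over 40 N, if the wrist force passes 120 N, or if a joint passes its speed limit or range.

## Working session

There is one attempt and no reset: what is moved stays moved. The work goes in short steps, Python scripts to look and compute and a shell command to move; the robot and the scene stay as the last step left them, time stands still between calls to the robot, and variables do not carry over. Pictures are saved under pics/ and viewed, at most 10 in all, crops included, and the job is handed in when it is done.

```bash
mkdir -p pics; cat > h.py <<'E'
import numpy as np, cv2
from station import manip
def save(p,n): cv2.imwrite('pics/'+n+'.png',p['image'][:,:,::-1])
def pose(p,st=None):
    if 'origin' in p: return np.array(p['origin']),np.array(p['rotation'])
    from scipy.spatial.transform import Rotation as R
    T=np.eye(4);T[:3,:3]=R.from_rotvec(st['tcp_rot']).as_matrix();T[:3,3]=st['eef_pos']
    T=T@np.array(p['tool_from_camera']);return T[:3,3],T[:3,:3]
def at(p,px,z,st=None):
    o,R=pose(p,st)
    u=cv2.undistortPoints(np.array([[px]],float),np.array(p['intrinsics']),np.array(p['distortion']))[0,0]
    d=R@np.array([u[0],-u[1],-1]); return o+d*(z-o[2])/d[2]
def proj(p,X,st=None):
    o,R=pose(p,st); c=R.T@(np.array(X)-o); c=c*[1,-1,-1]
    return cv2.projectPoints(c.reshape(1,1,3),np.zeros(3),np.zeros(3),np.array(p['intrinsics']),np.array(p['distortion']))[0].ravel()
E
python3 - <<'E'
from h import *
st=manip.read_state();print(st)
for n in ('scene','side','wrist'):
    p=manip.camera(n);save(p,n+'0')
    if n!='wrist':print(n,p['origin'])
    for q in ('cap','jar','tray','jar_red','jar_white','holder'):
        print(n,q,[(np.round(d['position']),round(d['p'],2),np.round(at(p,d['position'],.13 if q=='cap' else .05,st),3)) for d in manip.boxes_of(p,q)][:4])
ims=[cv2.imread(f'pics/{n}0.png') for n in('scene','side')]
E
```

```text
{'clock': 0.0, 'q': array([-8.45974448e-02,  3.51223992e-01,  1.65245437e+00, -4.26787786e-05,
        1.13911178e+00, -8.45943075e-02]), 'joint_vel': array([ 0.00015599,  0.00126973, -0.00038927,  0.00048002, -0.00010595,
        0.00155611]), 'tau': array([ 1.33101348e-03, -5.06107914e+01, -2.91406649e+01,  6.01447425e-06,
        4.57781483e-03,  4.96419239e-05]), 'eef_pos': array([5.49651014e-01, 4.62693557e-05, 2.30753626e-01]), 'tcp_rot': array([-2.22079540e+00, -2.22082814e+00,  1.25910229e-03]), 'wrist_force': array([-0.00171651,  0.3635043 ,  0.18783181]), 'wrist_torque': array([0.00231974, 0.00880727, 0.03996924]), 'grip_force': 0.0, 'width': 0.08519038948741817}
scene [ 1.1849964  -0.32011526  0.57061187]Traceback (most recent call last):
  File "<stdin>", line 7, in <module>
  File "h.py", line 12, in at
    d=R@np.array([u[0],-u[1],-1]); return o+d*(z-o[2])/d[2]
                                                       ~^^^
IndexError: invalid index to scalar variable.
```

View pics/scene0.png

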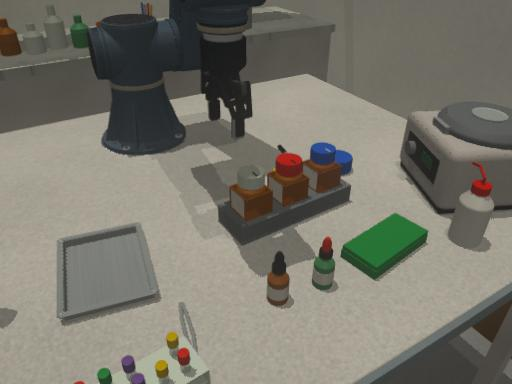

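The scene view shows the blue-capped jar at about (322,155), red at (288,168), white at (251,180) and the tray at (105,268). A second blue cap-like thing lies on the bench at (342,162). The helper needs a fix: the camera rotation is a vector.

```bash
sed -i "s/return np.array(p\['origin'\]),np.array(p\['rotation'\])/return np.array(p['origin']),(lambda r: r if r.shape==(3,3) else cv2.Rodrigues(r.reshape(3,1).astype(float))[0])(np.array(p['rotation']))/" h.py
python3 - <<'E'
from h import *
st=manip.read_state()
for n in ('scene','side','wrist'):
    p=manip.camera(n);save(p,n+'0')
    if n!='wrist':print(n,p['origin'],p['rotation'])
    for q in ('cap','jar','tray','jar_red','jar_white','holder'):
        print(n,q,[(np.round(d['position']),round(d['p'],2),np.round(at(p,d['position'],{'cap':.121,'tray':.003,'holder':.04}.get(q,.06),st),3)) for d in manip.boxes_of(p,q)][:4])
ims=[cv2.imread(f'pics/{n}0.png') for n in('side','wrist')]
cv2.imwrite('pics/sw0.png',cv2.resize(np.hstack(ims),(800,300)))
E
```

```text
scene [ 1.1849964  -0.32011526  0.57061187] [0.90295154 0.49730632 0.94352616]
scene cap [(array([321., 153.]), 0.89, array([0.533, 0.245, 0.121])), (array([345., 158.]), 0.79, array([0.579, 0.275, 0.121]))]
scene jar [(array([324., 174.]), 0.71, array([0.532, 0.26 , 0.06 ]))]
scene tray [(array([104., 270.]), 0.72, array([ 0.53 , -0.259,  0.003]))]
scene jar_red [(array([287., 181.]), 0.78, array([0.515, 0.168, 0.06 ]))]
scene jar_white [(array([251., 195.]), 0.64, array([0.522, 0.069, 0.06 ]))]
scene holder [(array([280., 216.]), 0.61, array([0.594, 0.096, 0.04 ])), (array([378., 245.]), 0.46, array([0.77 , 0.206, 0.04 ]))]
side [ 0.18308271 -0.48088985  0.60863235] [ 0.86445875 -0.29173939 -0.54992667]
side cap [(array([144., 164.]), 0.95, array([0.397, 0.234, 0.121])), (array([193., 143.]), 0.86, array([0.53 , 0.256, 0.121])), (array([164., 199.]), 0.65, array([0.382, 0.099, 0.121])), (array([379., 254.]), 0.32, array([ 0.629, -0.241,  0.121]))]
side jar [(array([192., 163.]), 0.71, array([0.527, 0.265, 0.06 ]))]
side tray [(array([338., 328.]), 0.95, array([ 0.536, -0.263,  0.003])), (array([334., 197.]), 0.28, array([0.794, 0.013, 0.003]))]
side jar_red [(array([216., 176.]), 0.91, array([0.55 , 0.181, 0.06 ]))]
side jar_white [(array([239., 198.]), 0.74, array([0.55 , 0.081, 0.06 ])), (array([194., 144.]), 0.27, array([0.572, 0.342, 0.06 ]))]
side holder [(array([225., 214.]), 0.96, array([0.506, 0.07 , 0.04 ]))]
wrist cap []
wrist jar []
wrist tray [(array([240., 304.]), 0.57, array([ 0.524, -0.221,  0.003]))]
wrist jar_red [(array([243.,  27.]), 0.67, array([0.537, 0.15 , 0.06 ]))]
wrist jar_white []
wrist holder [(array([253.,  76.]), 0.79, array([0.546, 0.106, 0.04 ]))]
```

View pics/sw0.png

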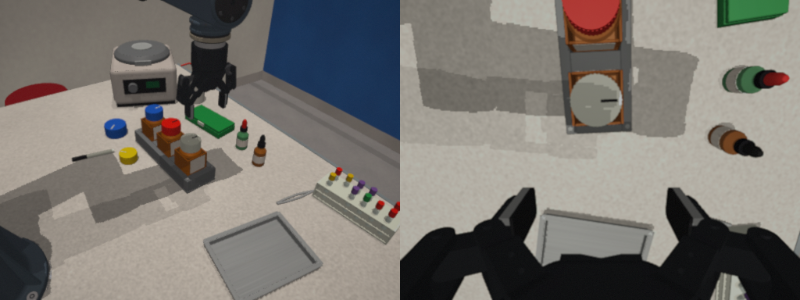

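The side view shows the same three jars, plus loose blue and yellow caps lying on the bench; these are look-alikes. The wrist view shows the white-capped jar, the red-capped jar and the holder, nearly aligned with y. I move to look at the blue cap from above.

```bash
python3 -m pendant '[[[-0.005,0.04,0.005],[0,0,0]],[[-0.005,0.04,0.005],[0,0,0]],[[-0.005,0.04,0.005],[0,0,0]],[[-0.005,0.02,0.005],[0,0,0]],[[0,0,0],[0,0,0]],[[0,0,0],[0,0,0]]]' 0
python3 - <<'E'
from h import *
st=manip.read_state();print(st['eef_pos'],st['q'])
p=manip.camera('wrist');save(p,'w1')
for q,z in(('cap',.128),('jar_red',.12),('jar_white',.12),('holder',.045)):
  print(q,[(np.round(d['position']),round(d['p'],2),np.round(at(p,d['position'],z,st),3)) for d in manip.boxes_of(p,q)][:4])
im=cv2.cvtColor(p['image'],cv2.COLOR_RGB2HSV)
m=((im[:,:,0]>105)&(im[:,:,0]<130)&(im[:,:,1]>130)&(im[:,:,2]>60)).astype(np.uint8)
n,l,s,c=cv2.connectedComponentsWithStats(m)
for i in range(1,n):
  if s[i,4]>200:print(s[i],c[i],at(p,c[i],.128,st),at(p,[s[i,0],c[i][1]],.128,st)-at(p,[s[i,0]+s[i,2],c[i][1]],.128,st))
E
```

```text
clock: 1.75
eef_pos: [0.53, 0.1399, 0.2512]
tcp_rot: [2.22, 2.222, -0.0]
wrist_force: [0.3, 0.7, -0.1]
width: 0.0855
grip_force: 0.0
[0.52998554 0.13991291 0.25122372] [ 1.73280757e-01  3.27304910e-01  1.63327660e+00 -2.43927160e-04
  1.18096104e+00  1.72576440e-01]
cap [(array([175.,  98.]), 0.78, array([0.456, 0.222, 0.128])), (array([261.,  63.]), 0.63, array([0.534, 0.25 , 0.128])), (array([267., 244.]), 0.42, array([0.541, 0.076, 0.128]))]
jar_red [(array([265., 163.]), 0.77, array([0.538, 0.16 , 0.12 ]))]
jar_white [(array([268., 245.]), 0.88, array([0.542, 0.071, 0.12 ]))]
holder [(array([253., 120.]), 0.87, array([0.525, 0.199, 0.045]))]
[ 233   30   64   69 3370] [263.31602374  63.85934718] [0.53598211 0.2494585  0.128     ] [-5.57638457e-02 -6.22799885e-05  0.00000000e+00]
```

View pics/w1.png

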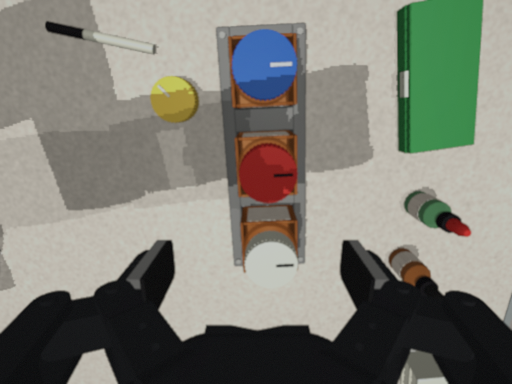

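The wrist view shows the blue cap centred at about (264,64) with its pointer along +x, red at (267,170), white at (271,260), and the yellow look-alike at (173,98). I fit the cap centre by projecting its cylinder.

```bash
python3 - <<'E'
from h import *
from scipy.optimize import least_squares
st=manip.read_state()
p=manip.camera('wrist')
print(pose(p,st)[0])
hsv=cv2.cvtColor(p['image'],cv2.COLOR_RGB2HSV)
m=((hsv[:,:,0]>105)&(hsv[:,:,0]<130)&(hsv[:,:,1]>130)&(hsv[:,:,2]>40)).astype(np.uint8)
n,l,s,c=cv2.connectedComponentsWithStats(m);i=1+np.argmax(s[1:,4]);print(s[i])
x,y,w,h=s[i,:4];bb=np.array([x,y,x+w-1,y+h-1])
a=np.linspace(0,6.28,60)
def f(v):
  P=np.array([proj(p,[v[0]+.0275*np.cos(t),v[1]+.0275*np.sin(t),z],st) for t in a for z in(v[2],v[2]-.028)])
  return np.r_[P.min(0),P.max(0)]-bb
r=least_squares(lambda v:f([v[0],v[1],.135]),[.535,.25],diff_step=1e-4);print(r.x,r.fun)
r=least_squares(f,[.535,.25,.135],diff_step=1e-4);print(r.x,r.fun)
E
```

```text
[0.53035689 0.21172016 0.39481836]
[ 232   29   65   70 3391]
[0.53670442 0.24741542] [-0.4146856  -1.01880027  0.41619021  1.31213768]
[0.53686064 0.24847694 0.12849375] [ 0.37057313 -0.32666089 -0.37134696  0.38404259]
```

```bash
python3 -m pendant '[[[0.002,0.035,0],[0,0,-0.125]],[[0.002,0.035,0],[0,0,-0.125]],[[0.0025,0.0376,0],[0,0,-0.125]],[[0,0,-0.03],[0,0,-0.125]],[[0,0,-0.03],[0,0,0]],[[0,0,0],[0,0,0]],[[0,0,0],[0,0,0]]]' 0 100
python3 - <<'E'
from h import *
st=manip.read_state();print(st['eef_pos'],st['q'])
p=manip.camera('side');save(p,'s1')
p=manip.camera('wrist');save(p,'w2')
a=cv2.resize(cv2.imread('pics/s1.png')[80:240,100:300],(500,400));b=cv2.resize(cv2.imread('pics/w2.png'),(533,400))
cv2.imwrite('pics/c2.png',cv2.resize(np.hstack([a,b[:,:300+233]]),(800,310)))
E
```

```text
clock: 2.75
eef_pos: [0.5368, 0.2473, 0.1919]
tcp_rot: [-2.702, -1.603, 0.0]
wrist_force: [0.2, 0.3, 0.5]
width: 0.085
grip_force: 0.0
[0.53679314 0.24732337 0.19188031] [3.52984715e-01 4.66233625e-01 1.58170073e+00 2.23290347e-05
 1.09391895e+00 8.53060256e-01]
```

View pics/c2.png

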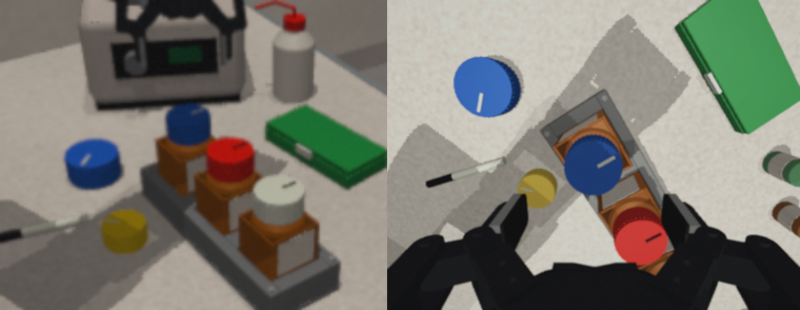

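Side view: gripper above the blue jar. Wrist view: blue cap between the fingertips, and the larger blue look-alike lies on the bench at upper left. I check the alignment with the cylinder fit.

```bash
python3 - <<'E'
from h import *
from scipy.optimize import least_squares
for n in('wrist','scene','side'):
  st=manip.read_state()
  p=manip.camera(n)
  hsv=cv2.cvtColor(p['image'],cv2.COLOR_RGB2HSV)
  m=((hsv[:,:,0]>105)&(hsv[:,:,0]<130)&(hsv[:,:,1]>130)&(hsv[:,:,2]>40)).astype(np.uint8)
  N,l,s,c=cv2.connectedComponentsWithStats(m)
  e=proj(p,[.5365,.2475,.121],st);print(n,'expect',e)
  js=[i for i in range(1,N) if s[i,4]>80];i=min(js,key=lambda k:np.hypot(*(c[k]-e)));print(s[i],c[i])
  x,y,w,h=s[i,:4];bb=np.array([x,y,x+w-1,y+h-1])
  a=np.linspace(0,6.28,60)
  def f(v):
    P=np.array([proj(p,[v[0]+.0275*np.cos(t),v[1]+.0275*np.sin(t),z],st) for t in a for z in(.135,.107)])
    return np.r_[P.min(0),P.max(0)]-bb
  r=least_squares(f,[.535,.25],diff_step=1e-4);print(r.x,r.fun)
E
```

```text
wrist expect [255.41092225 202.91699524]
[ 220  168   72   74 3933] [254.44876684 204.81235698]
[0.5362941  0.24691984] [-0.64198097 -1.27463951  0.64487522  1.36825525]
scene expect [323.25638048 153.09206819]
[311 143  41  31 621] [330.97584541 155.64251208]
[0.56448527 0.24666375] [ 6.80144912  3.94428512 -6.68115997 -2.77817393]
side expect [196.79133397 143.9237877 ]
[186 133  22  22 378] [196.73544974 143.72486772]
[0.53766651 0.2504061 ] [-1.24611309 -0.43622328  1.27632146  0.27810058]
```

```bash
python3 -m pendant '[[[0,0,-0.03],[0,0,0]],[[0,0,-0.03],[0,0,0]],[[0,0,-0.018],[0,0,0]],[[0,0,-0.008],[0,0,0]],[[0,0,0],[0,0,0]],[[0,0,0],[0,0,0]]]' 0 110 && python3 -m pendant '[[[0,0,0],[0,0,0]],[[0,0,0],[0,0,0]],[[0,0,0],[0,0,0]],[[0,0,0],[0,0,0]],[[0,0,0],[0,0,0]],[[0,0,0],[0,0,0]],[[0,0,0],[0,0,0]],[[0,0,0],[0,0,0]]]' 1 110
```

```text
clock: 3.6
eef_pos: [0.5371, 0.2478, 0.1065]
tcp_rot: [2.702, 1.603, 0.003]
wrist_force: [-0.1, 0.0, 0.5]
width: 0.0853
grip_force: 0.0
clock: 4.4
eef_pos: [0.5369, 0.248, 0.1065]
tcp_rot: [-2.702, -1.603, -0.002]
wrist_force: [-1.5, 0.6, 6.8]
width: 0.0531
grip_force: 113.5
```

```bash
python3 -m pendant '[[[0,0,0.0005],[0,0,0]],[[0,0,0],[0,0,0]]]' && python3 -m pendant '[[[0,0,0],[0,0,0.14]],[[0,0,0],[0,0,0.14]]]'; python3 -c "
from h import *
s=manip.read_state();print(s['wrist_torque'],s['wrist_force'],s['tcp_rot'],s['q'])"
```

```text
clock: 4.6
eef_pos: [0.5367, 0.2479, 0.1066]
tcp_rot: [-2.702, -1.603, -0.002]
wrist_force: [-1.9, 1.8, 6.2]
width: 0.0532
grip_force: 114.3
clock: 4.8
eef_pos: [0.5368, 0.248, 0.1065]
tcp_rot: [-2.447, -1.97, -0.002]
wrist_force: [-1.6, 1.7, 6.5]
width: 0.053
grip_force: 114.4
[ 0.3488279   0.31513406 -0.08950852] [-1.5720005   1.73632573  6.53417804] [-2.44673519e+00 -1.97047477e+00 -2.08929320e-03] [3.53853245e-01 5.73758262e-01 1.64452488e+00 5.91485105e-04
 9.22064785e-01 5.68304930e-01]
```

```bash
python3 -m pendant '[[[0,0,0.0003],[0,0,0.14]],[[0,0,0.0003],[0,0,0.14]]]'; python3 -c "
from h import *
s=manip.read_state();print(s['wrist_torque'])
p=manip.camera('wrist');save(p,'w3')
cv2.imwrite('pics/w3c.png',cv2.resize(p['image'][150:384,120:400,::-1],None,fx=2,fy=2))"
```

```text
clock: 5.0
eef_pos: [0.5368, 0.2481, 0.1071]
tcp_rot: [2.148, 2.293, 0.002]
wrist_force: [-1.5, 1.9, 4.9]
width: 0.0531
grip_force: 114.5
[ 0.42949013  0.29458372 -0.15955221]
```

View pics/w3c.png

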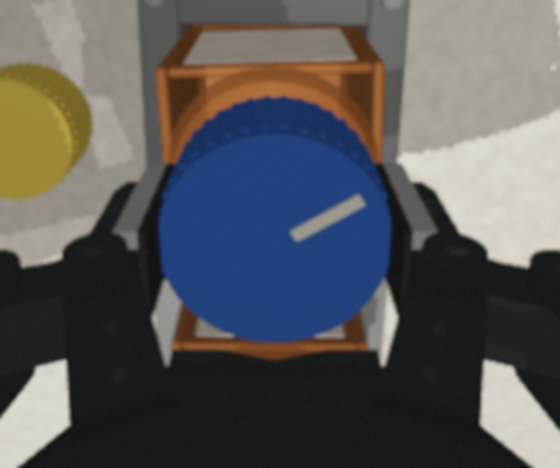

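The pointer (at about (330,218) in the crop) has turned about 31° with the fingers while the jar stays square. It is cracked and the grip holds.

```bash
python3 -m pendant '[[[0,0,0.0004],[0,0,0.14]],[[0,0,0.0004],[0,0,0.14]],[[0,0,0.0004],[0,0,0.14]]]'
```

```text
clock: 5.35
eef_pos: [0.5367, 0.2482, 0.1084]
tcp_rot: [1.623, 2.69, 0.002]
wrist_force: [-2.5, 1.6, 9.6]
width: 0.0528
grip_force: 115.6
```

```bash
python3 -m pendant '[[[0,0,0.0007],[0,0,0.14]],[[0,0,0.0007],[0,0,0.14]]]'
```

```text
clock: 5.55
eef_pos: [0.5366, 0.248, 0.1096]
tcp_rot: [1.231, 2.89, 0.001]
wrist_force: [-0.9, 0.9, 6.3]
width: 0.0534
grip_force: 115.5
```

```bash
python3 -m pendant '[[[0,0,0.0006],[0,0,0.14]],[[0,0,0.0006],[0,0,0.14]]]'; python3 -m pendant '[[[0,0,0.0006],[0,0,0.14]],[[0,0,0.0006],[0,0,0.14]]]'
```

```text
clock: 5.75
eef_pos: [0.5365, 0.248, 0.1108]
tcp_rot: [0.816, 3.034, 0.001]
wrist_force: [-4.4, 2.2, 7.9]
width: 0.053
grip_force: 115.7
clock: 5.95
eef_pos: [0.5364, 0.2479, 0.112]
tcp_rot: [-0.385, -3.118, -0.001]
wrist_force: [-3.5, 1.2, 5.2]
width: 0.0532
grip_force: 115.3
```

```bash
python3 -m pendant '[[[0,0,0.0006],[0,0,0.14]],[[0,0,0.0006],[0,0,0.14]]]'; python3 -m pendant '[[[0,0,0.0006],[0,0,0.14]],[[0,0,0.0006],[0,0,0.14]]]';  python3 -m pendant '[[[0,0,0.0006],[0,0,0.14]],[[0,0,0.0003],[0,0,0.1]]]'; python3 -c "
from h import *
s=manip.read_state();print(s['wrist_torque'],s['q'])"
```

```text
clock: 6.15
eef_pos: [0.5365, 0.2478, 0.1131]
tcp_rot: [-0.055, 3.141, 0.001]
wrist_force: [-1.6, -1.2, 2.3]
width: 0.0531
grip_force: 115.1
clock: 6.35
eef_pos: [0.5365, 0.2477, 0.1142]
tcp_rot: [-0.492, 3.103, 0.0]
wrist_force: [-3.7, 0.5, 6.1]
width: 0.0531
grip_force: 115.4
clock: 6.55
eef_pos: [0.5366, 0.2476, 0.1152]
tcp_rot: [-0.86, 3.021, 0.0]
wrist_force: [-2.8, -1.3, 6.8]
width: 0.053
grip_force: 115.4
[-0.12452668  0.36301832 -0.13807525] [ 3.53639115e-01  5.61552210e-01  1.64003322e+00 -1.90956736e-05
  9.39714234e-01 -1.77166454e+00]
```

```bash
python3 -m pendant '[[[0,0,0.001],[0,0,0.05]],[[0,0,0.001],[0,0,0]],[[0,0,0],[0,0,0]]]'
```

```text
clock: 6.85
eef_pos: [0.5364, 0.2476, 0.1167]
tcp_rot: [0.925, -3.002, 0.0]
wrist_force: [-0.3, -0.5, -0.9]
width: 0.053
grip_force: 114.9
```

```bash
python3 -m pendant '[[[0,0,0.001],[0,0,0]],[[0,0,0.001],[0,0,0]],[[0,0,0],[0,0,0]]]'; python3 -c "
from h import *
print(manip.read_state()['wrist_force'])
p=manip.camera('side');save(p,'s3');cv2.imwrite('pics/s3c.png',cv2.resize(p['image'][110:200,150:270,::-1],None,fx=4,fy=4))"
```

```text
clock: 7.15
eef_pos: [0.5365, 0.2476, 0.1187]
tcp_rot: [-0.927, 3.002, -0.0]
wrist_force: [-1.2, 1.2, -0.9]
width: 0.0529
grip_force: 114.9
[-1.18310641  1.18545013 -0.89271912]
```

View pics/s3c.png

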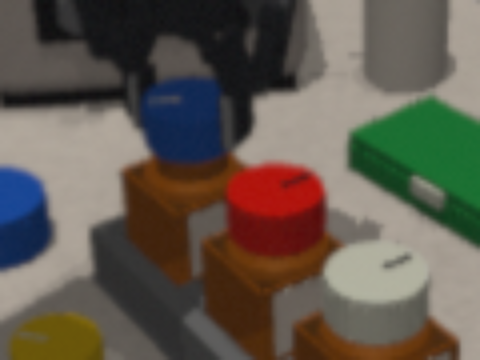

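The blue cap is held between the fingers above the jar, the jar still seated, and the wrist force is only the cap's weight. So the cap is free, and I lift it.

```bash
python3 -m pendant '[[[0,0,0.003],[0,0,0]],[[0,0,0.004],[0,0,0]],[[0,0,0.004],[0,0,0]],[[0,0,0.004],[0,0,0]]]' && python3 -m pendant '[[[0,0,0.01],[0,0,0]],[[0,0,0.02],[0,0,0]],[[0,0,0.03],[0,0,0]],[[0,0,0.03],[0,0,0]],[[0,0,0],[0,0,0]]]'
python3 - <<'E'
from h import *
st=manip.read_state()
for n in('scene','side'):
  p=manip.camera(n);save(p,n+'4')
  for q in('tray','cap','jar'):print(n,q,[(np.round(d['position']),round(d['p'],2),np.round(at(p,d['position'],.003,st),3)) for d in manip.boxes_of(p,q)][:3])
a=cv2.imread('pics/scene4.png');b=cv2.imread('pics/side4.png')
cv2.imwrite('pics/c4.png',cv2.resize(np.hstack([a,b]),(800,300)))
E
```

```text
clock: 7.6
eef_pos: [0.5366, 0.2477, 0.1342]
tcp_rot: [-0.927, 3.001, 0.0]
wrist_force: [0.0, -0.5, -0.8]
width: 0.0531
grip_force: 115.0
clock: 8.1
eef_pos: [0.5381, 0.2483, 0.2285]
tcp_rot: [-0.925, 2.995, 0.001]
wrist_force: [-1.0, -1.2, -0.5]
width: 0.0533
grip_force: 114.9
scene tray [(array([103., 267.]), 0.87, array([ 0.521, -0.259,  0.003]))]
scene cap [(array([333., 104.]), 0.79, array([0.089, 0.662, 0.003])), (array([345., 158.]), 0.65, array([0.421, 0.429, 0.003]))]
scene jar [(array([324., 170.]), 0.58, array([0.443, 0.338, 0.003]))]
side tray [(array([333., 327.]), 0.86, array([ 0.531, -0.257,  0.003])), (array([242., 200.]), 0.61, array([0.591, 0.13 , 0.003]))]
side cap [(array([163., 202.]), 0.98, array([0.425, 0.227, 0.003])), (array([193., 159.]), 0.71, array([0.574, 0.356, 0.003])), (array([190., 100.]), 0.7, array([0.745, 0.708, 0.003]))]
side jar [(array([195., 157.]), 0.75, array([0.584, 0.363, 0.003])), (array([336., 326.]), 0.65, array([ 0.538, -0.258,  0.003]))]
```

View pics/c4.png

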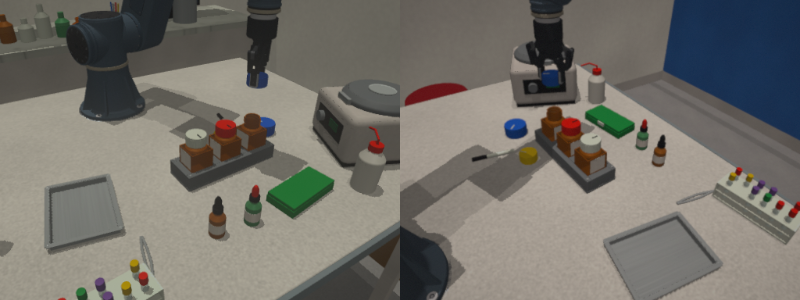

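The cap is in the gripper and the blue jar stands open in its pocket. Next, the tray outline.

```bash
python3 - <<'E'
from h import *
p=manip.camera('scene')
for c in((57,241),(146,226),(157,299),(69,318)):print(at(p,c,.018)) 
p=manip.camera('side')
k=1024/800
for c in((605,243),(681,213),(721,263),(648,308)):print('side',at(p,((c[0]-400)*k,c[1]*k),.018))
E
```

```text
[ 0.41498981 -0.32181737  0.018     ]
[ 0.45788184 -0.15011431  0.018     ]
[ 0.66384326 -0.20104273  0.018     ]
[ 0.63100409 -0.34029404  0.018     ]
side [ 0.43928608 -0.16684728  0.018     ]
side [ 0.65200318 -0.20255714  0.018     ]
side [ 0.62095723 -0.35180737  0.018     ]
side [ 0.42240096 -0.33287415  0.018     ]
```

```bash
python3 -m pendant '[[[0,-0.02,0],[0,0,-0.135]],[[0,-0.03,0],[0,0,-0.135]],[[0,-0.03,0],[0,0,-0.135]],[[0,-0.03,0],[0,0,-0.135]],[[0,-0.03,0],[0,0,-0.135]],[[0,-0.03,0],[0,0,-0.135]],[[0,-0.03,0],[0,0,-0.135]],[[0,-0.03,0],[0,0,-0.135]]]' && python3 -m pendant '[[[0,-0.03,0],[0,0,-0.135]],[[0,-0.03,0],[0,0,-0.135]],[[0,-0.03,0],[0,0,-0.135]],[[0,-0.03,0],[0,0,-0.135]],[[0,-0.03,0],[0,0,-0.135]],[[0,-0.03,0],[0,0,-0.135]],[[0,-0.03,0],[0,0,-0.135]],[[0,-0.03,0],[0,0,-0.135]]]' && python3 -m pendant '[[[0,-0.03,-0.02],[0,0,-0.1]],[[0,-0.006,-0.03],[0,0,0]],[[0,0,-0.03],[0,0,0]],[[0,0,-0.03],[0,0,0]],[[0,0,-0.03],[0,0,0]],[[0,0,0],[0,0,0]],[[0,0,0],[0,0,0]]]'
python3 - <<'E'
from h import *
st=manip.read_state();print(st['q'])
p=manip.camera('wrist');save(p,'w5');q=manip.camera('side');save(q,'s5')
print([(d['position'],d['p'],at(p,d['position'],.003,st)) for d in manip.boxes_of(p,'tray')])
cv2.imwrite('pics/c5.png',cv2.resize(np.hstack([p['image'],q['image']])[:,:,::-1],(800,300)))
E
```

```text
clock: 9.4
eef_pos: [0.5363, 0.0164, 0.2236]
tcp_rot: [-0.756, -3.049, 0.0]
wrist_force: [-0.6, -0.1, -0.5]
width: 0.053
grip_force: 115.0
clock: 10.2
eef_pos: [0.5363, -0.2236, 0.2235]
tcp_rot: [-2.216, -2.226, 0.0]
wrist_force: [-0.5, 0.4, -0.0]
width: 0.0532
grip_force: 115.0
clock: 10.9
eef_pos: [0.5367, -0.2585, 0.0842]
tcp_rot: [-2.319, -2.119, 0.0]
wrist_force: [-0.1, -0.1, 0.3]
width: 0.0532
grip_force: 115.2
[-5.26973497e-01  6.12974059e-01  1.64189885e+00  9.17807144e-06
  8.87012540e-01 -4.36975422e-01]
[([237.6, 164.2], 0.95, array([ 0.52413071, -0.22809064,  0.003     ]))]
```

View pics/c5.png

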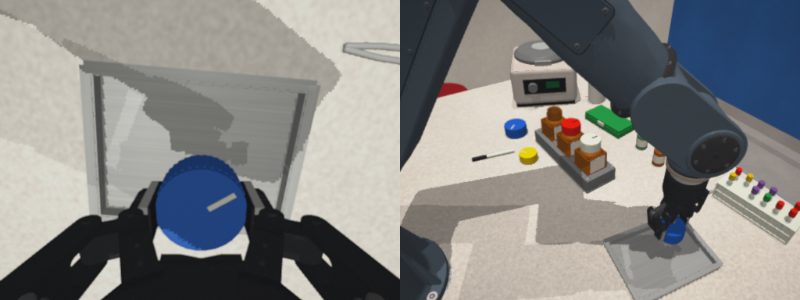

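The wrist view shows the cap at (203,205), laterally centred in the tray, whose far rim is at row ~75. The pen at upper right is outside it. I check the rim position, then descend.

```bash
python3 - <<'E'
from h import *
st=manip.read_state();p=manip.camera('wrist')
for c in((83,63),(319,84),(104,78),(303,92),(95,205),(290,225)):print(np.round(at(p,(c[0]*1.28,c[1]*1.28),.018,st),3))
E
python3 -m pendant '[[[0,0,-0.03],[0,0,0]],[[0,0,-0.025],[0,0,0]],[[0,0,-0.01],[0,0,0]],[[0,0,-0.005],[0,0,0]],[[0,0,-0.002],[0,0,0]],[[0,0,0],[0,0,0]],[[0,0,0],[0,0,0]]]'
```

```text
[ 0.441 -0.159  0.018]
[ 0.653 -0.196  0.018]
[ 0.457 -0.173  0.018]
[ 0.639 -0.202  0.018]
[ 0.419 -0.301  0.018]
[ 0.63  -0.346  0.018]
clock: 11.8
eef_pos: [0.537, -0.2586, 0.0127]
tcp_rot: [2.318, 2.118, 0.001]
wrist_force: [-0.1, -0.2, -0.4]
width: 0.0531
grip_force: 115.2
```

```bash
python3 -m pendant '[[[0,0,-0.002],[0,0,0]],[[0,0,-0.002],[0,0,0]],[[0,0,-0.0015],[0,0,0]],[[0,0,-0.001],[0,0,0]],[[0,0,0],[0,0,0]]]'; python3 -m pendant '[[[0,0,-0.001],[0,0,0]],[[0,0,0],[0,0,0]]]'
```

```text
clock: 12.3
eef_pos: [0.5364, -0.2583, 0.005]
tcp_rot: [-2.319, -2.119, 0.0]
wrist_force: [-0.6, -0.3, -1.5]
width: 0.0532
grip_force: 115.2
clock: 12.5
eef_pos: [0.5364, -0.2583, 0.0041]
tcp_rot: [-2.319, -2.119, 0.0]
wrist_force: [0.5, -0.1, -0.9]
width: 0.0532
grip_force: 115.2
```

```bash
python3 -m pendant '[[[0,0,-0.0005],[0,0,0]],[[0,0,0],[0,0,0]]]';python3 -m pendant '[[[0,0,-0.0005],[0,0,0]],[[0,0,0],[0,0,0]]]'
```

```text
clock: 12.7
eef_pos: [0.5365, -0.2584, 0.0037]
tcp_rot: [-2.319, -2.119, 0.0]
wrist_force: [0.7, -0.0, -0.9]
width: 0.0531
grip_force: 115.2
clock: 12.9
eef_pos: [0.5365, -0.2584, 0.0032]
tcp_rot: [-2.319, -2.119, -0.0]
wrist_force: [-0.0, -0.5, -1.3]
width: 0.0532
grip_force: 115.2
```

```bash
for i in 1; do python3 -m pendant '[[[0,0,-0.0005],[0,0,0]],[[0,0,0],[0,0,0]]]';done; python3 -m pendant '[[[0,0,-0.0005],[0,0,0]],[[0,0,0],[0,0,0]]]';python3 -m pendant '[[[0,0,-0.0004],[0,0,0]],[[0,0,0],[0,0,0]]]' | grep -E "pos|force"
```

```text
clock: 13.1
eef_pos: [0.5365, -0.2584, 0.0029]
tcp_rot: [2.319, 2.119, -0.0]
wrist_force: [-0.8, 0.4, 3.8]
width: 0.0529
grip_force: 115.9
clock: 13.3
eef_pos: [0.5366, -0.2584, 0.0029]
tcp_rot: [2.319, 2.119, -0.0]
wrist_force: [-3.9, 2.1, 10.6]
width: 0.0533
grip_force: 116.7
eef_pos: [0.5366, -0.2584, 0.0028]
wrist_force: [-4.3, 3.0, 14.1]
grip_force: 117.1
```

Contact. I ease off and release with a low grip first.

```bash
python3 -m pendant '[[[0,0,0.0006],[0,0,0]],[[0,0,0],[0,0,0]]]' 1 20; python3 -m pendant '[[[0,0,0],[0,0,0]],[[0,0,0],[0,0,0]],[[0,0,0],[0,0,0]],[[0,0,0],[0,0,0]],[[0,0,0],[0,0,0]],[[0,0,0],[0,0,0]]]' 0 ; python3 -m pendant '[[[0,0,0.005],[0,0,0]],[[0,0,0.02],[0,0,0]],[[0,0,0.04],[0,0,0]],[[0,0,0.04],[0,0,0]],[[0,0,0.04],[0,0,0]],[[0,0,0.04],[0,0,0]],[[0,0,0],[0,0,0]]]' 0
python3 - <<'E'
from h import *
st=manip.read_state()
p=manip.camera('wrist');q=manip.camera('side')
for n in('cap','tray'):print([(d['position'],d['p'],at(p,d['position'],.02,st)) for d in manip.boxes_of(p,n)])
cv2.imwrite('pics/c6.png',cv2.resize(np.hstack([p['image'],q['image']])[:,:,::-1],(800,300)))
E
```

```text
clock: 13.7
eef_pos: [0.5365, -0.2584, 0.0029]
tcp_rot: [2.319, 2.119, -0.0]
wrist_force: [-2.9, 0.4, 7.9]
width: 0.0529
grip_force: 116.0
clock: 14.3
eef_pos: [0.5365, -0.2583, 0.0023]
tcp_rot: [-2.319, -2.119, 0.0]
wrist_force: [0.5, 0.3, -0.1]
width: 0.0855
grip_force: 0.0
clock: 15.0
eef_pos: [0.5386, -0.2595, 0.1934]
tcp_rot: [2.312, 2.113, 0.004]
wrist_force: [0.2, 0.4, -0.5]
width: 0.0855
grip_force: 0.0
[([252.2, 171.7], 0.92, array([ 0.53538144, -0.25733389,  0.02      ]))]
[([236.6, 158.7], 0.87, array([ 0.51921356, -0.24071649,  0.02      ]))]
```

View pics/c6.png

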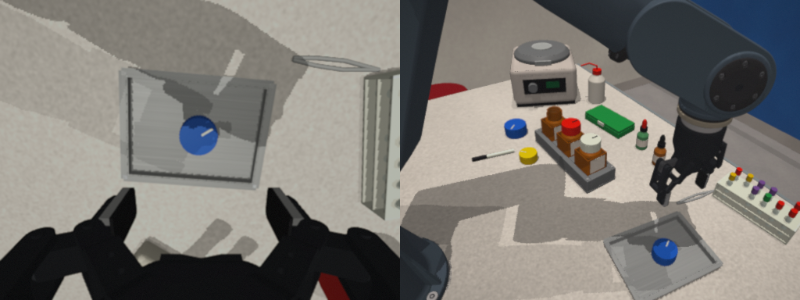

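The cap lies flat in the middle of the tray (wrist (199,135)), pointer up. The jars are all in place and the gripper is clear.

```bash
python3 -c "
from station import manip
print(manip.hand_in())"
```

```text
the job is handed in; nothing more can be done
None
```

I cracked the stuck blue cap loose, spun it off and set it down right way up, flat near the middle of the steel tray. The jar stayed in its pocket, nothing else looked disturbed in the last pictures, and the job was handed in at about 15 s; no verdict came back.

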